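Pack two cheese wedges head to tail

TASK

Pack the two orange cheese wedges into the shallow wooden box, side by side and head to tail (the narrow end of one beside the wide end of the other, sloping sides facing each other), so that together they fill it as a rectangle, both lying flat on its floor and square with its walls. Leave the pale wedge with the holes where it is.

Things in the scene. Friction and masses are not known exactly. Their poses are not given: they have to be found in the camera images.
- orange_wedge_1: Loose orange cheese wedge, 66 mm long (x), 50 tall, 0.18 kg, dark rind on the wide end. From above a right-angled trapezium. Origin: underside, mid-length, 12 mm in from the straight side. z up; end faces upright, parallel: wide end (58 mm) at x=-33, narrow (22 mm) at x=+33: grip these, along x. Straight side at y=-12; sloping side faces +y (y=+46 at the wide, +10 at the narrow end).
- orange_wedge_2: A second orange wedge, identical to orange_wedge_1: same shape and hand, same origin and axes. Both stand on their undersides on the worktop, rind at the wide end (-x), narrow end at +x. Gripped by its top 25 mm, a wedge goes into the box with the fingers staying above the rim.
- pale_wedge: Bystander: a loose wedge of pale, holey cheese with a tan rind; same shape, size, origin and axes as the orange ones. It is to stay where it is.
- cheese_box: Shallow open box of dark wood with brass corner plates, fixed to the worktop. Outside 102 (x) by 116 mm (y), walls 8 mm; inside 86 (x) by 100 mm (y). Inner floor 6 mm, rim 24 mm above the worktop. Origin: centre of the underside; z up. The wedges' length goes along the box's x; head to tail the two measure 66 x 80 mm, 20 mm to spare each way; two pointing the same way do not fit flat.
Things that resemble listed ones, but are neither listed nor needed, are in the scene too. Leave any blue or turquoise look-alike of the orange_wedge_2 alone.

How it is judged:
At the end, for the whole second after the job is handed in: Both orange wedges flat on the box floor (within 5 mm, tilt < 6 deg), lengths along its short side (17 deg), origins < 20 mm from its middle that way; head to tail, each > 40 mm out on the other's sloping side; released, at rest. Pale wedge within 30 mm of its start (x of orange_wedge_1 in the frame of cheese_box between -0.02 and 0.02 m and y of orange_wedge_1 in the frame of cheese_box between -0.05 and 0.05 m and z of each of orange_wedge_1, orange_wedge_2 in the frame of cheese_box below 0.011 m and angle between each of orange_wedge_1, orange_wedge_2's own z axis and vertical below 0.1 rad and angle between the x axis of each of orange_wedge_1, orange_wedge_2 and the x axis of cheese_box, either way round below 0.3 rad and y of orange_wedge_2 in the frame of orange_wedge_1 above 0.04 m and contact force between each of orange_wedge_1, orange_wedge_2 and the fingers below 0.1 N and linear speed of each of orange_wedge_1, orange_wedge_2 below 0.02 m/s and x of orange_wedge_2 in the frame of cheese_box between -0.02 and 0.02 m and y of orange_wedge_2 in the frame of cheese_box between -0.05 and 0.05 m and y of orange_wedge_1 in the frame of orange_wedge_2 above 0.04 m and distance of pale_wedge from where it was at the start of the episode below 0.03 m); the robot touches nothing.
It fails at once if the pale wedge is moved by more than 30 mm (distance of pale_wedge from where it was at the start of the episode above 0.03 m).
It also fails if it takes over 48 s, if anything falls off the work surface, if the arm or the gripper's body presses on something with over 40 N, if the wrist force passes 120 N, or if a joint passes its speed limit or range.

ROBOT

A 7-joint arm with a two-finger parallel gripper is mounted at the origin on a cart in front of the work surface, level with it; the furniture and walls round the work are solid. World frame = base frame: x ahead of the robot, y to its left, z up, the work surface at z = 0. Lengths are in m, angles in rad, forces in N, time in s.
With the tool pointing down it reaches from about 0.4 to 0.85 m from the base axis. Payload 10.4 kg.
Tool frame: the origin (TCP) lies at the centre of the arm's flange, where the gripper is bolted on; the fingertips stand 173 mm ahead of it and the grasp point (between the pads) lies 155 mm ahead of it; z points along the fingers, y is the line along which they close (so a half turn about z gives the same grasp; the last joint's range is limited). The gripper opens to 85 mm and grips with 20 to 120 N. Pads are 22 mm wide; open, the fingers measure 114 mm over their backs; the gripper's body (76 mm by 85 mm) begins 54 mm behind the grasp point. The pads swing forward as they close: fully open they stand 13 mm farther back than shut.
Start: joints at [1.155, 0.332, -0.065, 1.46, 0.022, 1.35, -0.088], TCP at [0.239, -0.577, 0.405] pointing down, gripper open.
Joint ranges: [-2.6, 2.6], [-0.5, 2.12], [-1.47, 1.34], [0.16, 2.42], [-1.27, 4.41], [0.06, 2.06], [-2.6, 2.6]. Speed limits (rad/s): [2.22, 2.22, 2.79, 2.79, 3.14, 3.14, 3.14].

INTERFACE

Orientations are given as a unit quaternion [x, y, z, w].
In Python, from workcell import manip, viewer, finder gives the robot as it stands.
- The arm moves only by the tool arm_command, never from a script. Its argument "plan" is a list of rows, each an object with "dp": the shift along the tool's x, y, z in mm, a list of three; "spin": the turn about the tool's z in rad. A call has 1 to 5 rows; each row shifts and turns the commanded pose from where the row before left it, along the tool's axes as they then stand; what a row does not reach is not made up. A row lasts 1/10 s, in which the tool goes at most 50 mm and 8.59 degrees, less where a joint would pass 70% of its speed; a pose out of reach is approached as far as the arm can. A call is refused whole if a number of a shift passes 50 or a number of a turn 0.15, either way. A call with a gripper value outside its range is refused whole. "grip" is the closure, from -1 (fully open) to 1 (shut), set as the call begins (left out, the last holds). The fingers move at their own pace and stop on an object; "newtons" is the grip in N (left out, the last holds). Time passes only in rows, so rows that do not move let the fingers close. It gives the time, the measured TCP pose, the force, the opening and the grip force at its end, in the units of the state.
- manip.get_obs(): the state, without advancing time (a new reading comes with each control period).
- viewer.camera(name): name is "scene" or "top" or "wrist"; returns the picture (480x640x3 uint8, blue, green, red); there is no depth.
- viewer.camera_params(name): a dict with "vertical_fov" (degrees; the focal length in pixels is half the picture's height over the tangent of half this angle, whatever the lens; pixels are square), "cx", "cy" (the principal point, pixels), "R" (3x3) and "t" (3): a world point X has camera coordinates R X + t; the wrist camera has in their place "T_tool_cam" (4x4, takes a point from camera to tool coordinates, whose origin is the TCP and whose axes are the flange's). Camera axes: x right, y down, z forward; pixel columns grow to the right and rows downward; lengths in m; the calibration is good to about 2 mm. The wrist camera is an equidistant fisheye: a pixel r from the principal point sees the ray r / f radians off the axis. A picture is of the moment at which its call begins: read the wrist's pose just before it. camera_params takes no time and is no camera call.
- manip.hand_in(): hands the job in; it is judged then, once.
Trained networks look in the newest picture that a camera, given by its name, has taken for a name from the list of things; names that differ only in an ending like _2 or _b are one class to them, and where a whole thing is asked for, a point or a joint stands for the part that bears it (a point fixed in the world has none). Each returns a list of dicts, best first, with "score" (0 to 1); they miss things now and then, are a little off and sometimes report something else, mostly with a low value. They report only what shows in the picture. A call takes as long as a camera call. They do not tell look-alikes from the thing itself.
- finder.find_in(camera, thing): "position" ([x, y, z] in m, in world coordinates, good to about 4 mm: the middle of the surface that is visible of it).
The state is a dict: "clock": time; "joint_pos": joint angles; "joint_velocities": joint speeds; "tau": joint torques, N m; "position": TCP position; "ee_rot": TCP orientation; "ft_force": force on the tool from outside, world axes, zero at the start; "torque": the same for the moment, N m; "grip_width": opening from 0.0 (shut) to 1.0 (fully open); "grasp_force": force on a finger pad.
Only numpy, scipy, OpenCV 4.12 (cv2) and the standard library are available. Lean on these libraries where they do the work, as an engineer would, in place of code of your own. Each camera call takes 0.05 s, during which the arm holds its last target. There are 200 camera calls.

## Working session

There is one attempt and no reset: what is moved stays moved. The work goes in short steps, Python scripts to look and compute and a tool call to move; the robot and the scene stay as the last step left them, time stands still between calls to the robot, and variables do not carry over. Pictures are saved under pics/ and viewed, at most 10 in all, crops included, and the job is handed in when it is done.

Besides the shell and the picture viewer there is one more tool, called after "Request:" as name(argument=value, ...) on one line, values as JSON. arm_command: Moves the arm, as the interface text tells. Its arguments: {"type":"object","properties":{"plan":{"type":"array","items":{"type":"object","properties":{"dp":{"type":"array","items":{"type":"number"}},"spin":{"type":"number"}}}},"grip":{"type":"number"},"newtons":{"type":"number"}},"required":["plan"]}

```bash
mkdir -p pics
python3 - <<'E'
from workcell import manip, viewer, finder
import cv2,numpy as np
o=manip.get_obs();print(o['clock'],o['position'],o['ee_rot'],o['grip_width'])
for c in ['top','scene']:
    im=viewer.camera(c);cv2.imwrite(f'pics/{c}0.png',im);p=viewer.camera_params(c);print(c,p)
    for t in ['orange_wedge_1','pale_wedge','cheese_box']:
        for d in finder.find_in(c,t): print(t,d['score'],np.round(d['position'],3))
print(viewer.camera_params('wrist'))
E
```

```text
0.0 [ 0.23920275 -0.57727266  0.40390283] [ 9.80772688e-01  1.95152285e-01 -1.67788478e-04 -7.00850959e-04] 1.0036468724722218
top {'vertical_fov': 46.460641015739, 'cx': 317.04785855545316, 'cy': 232.9766603163257, 'R': array([[-2.84472925e-02, -9.99590857e-01, -2.97844149e-03],
       [-9.93607927e-01,  2.86024112e-02, -1.09202513e-01],
       [ 1.09243024e-01, -1.47112768e-04, -9.94015060e-01]]), 't': array([-0.11440611,  0.50194181,  1.08739441])}
orange_wedge_1 0.85 [ 0.395 -0.323  0.052]
orange_wedge_1 0.76 [ 0.519 -0.349  0.053]
orange_wedge_1 0.61 [ 0.432 -0.049  0.05 ]
orange_wedge_1 0.58 [ 0.577 -0.192  0.051]
pale_wedge 0.92 [ 0.455 -0.205  0.051]
cheese_box 0.97 [0.501 0.218 0.006]
scene {'vertical_fov': 52.68454969032804, 'cx': 312.4699161145042, 'cy': 234.8022760177557, 'R': array([[-0.60222905, -0.79831525, -0.00359573],
       [-0.4496269 ,  0.34290219, -0.82477496],
       [ 0.65966342, -0.4950867 , -0.56544967]]), 't': array([0.19164556, 0.30946946, 0.86705494])}
orange_wedge_1 0.92 [ 0.509 -0.337  0.041]
orange_wedge_1 0.83 [ 0.51  -0.477  0.035]
orange_wedge_1 0.8 [ 0.426 -0.038  0.038]
orange_wedge_1 0.72 [ 0.569 -0.176  0.044]
orange_wedge_1 0.71 [ 0.39  -0.317  0.041]
pale_wedge 0.92 [ 0.444 -0.197  0.039]
cheese_box 0.76 [0.501 0.225 0.011]
{'vertical_fov': 65.70646984690485, 'cx': 315.2019663445763, 'cy': 241.2083606563789, 'T_tool_cam': array([[ 1.16113476e-03, -9.59626087e-01, -2.81276422e-01,
         7.11402235e-02],
       [ 9.99998519e-01,  7.56995253e-04,  1.54545713e-03,
        -2.03749969e-04],
       [-1.27013606e-03, -2.81277800e-01,  9.59625545e-01,
         3.17548890e-02],
       [ 0.00000000e+00,  0.00000000e+00,  0.00000000e+00,
         1.00000000e+00]])}
```

View pics/top0.png

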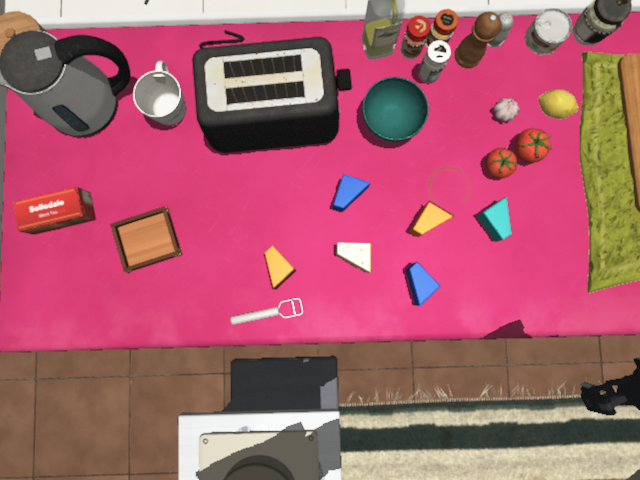

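View pics/scene0.png

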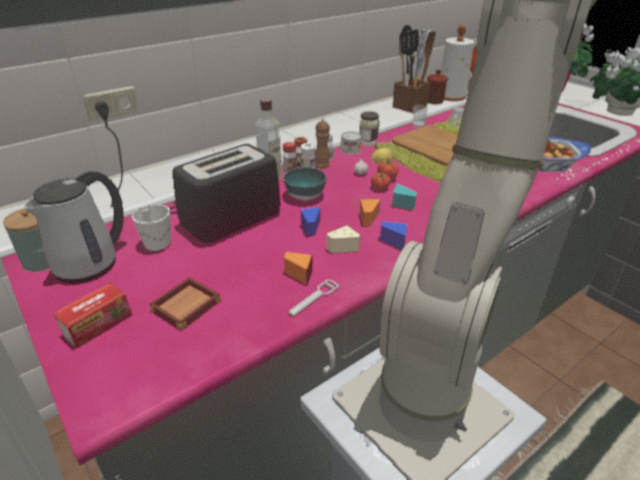

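The top view shows oranges at (430,218) and (279,266). The look-alikes are blue (350,191), blue (422,284), turquoise (497,219) and pale (354,256); the box is at (146,239). I choose the two orange ones and fit their poses by silhouette, with a close crop as the check.

```bash
cat > h.py <<'E'
from workcell import manip, viewer, finder
import cv2,numpy as np
from scipy.optimize import minimize
from scipy.spatial.transform import Rotation as Ro
W2=[(-33,-12),(33,-12),(33,10),(-33,46)]
WEDGE=np.array([(x,y,z) for z in (0,50) for x,y in W2])/1e3
BOX=np.array([(x,y,z) for z in (0,24) for x,y in [(-51,-58),(51,-58),(51,58),(-51,58)]])/1e3
def proj(c,X,obs=None):
    p=viewer.camera_params(c);f=240/np.tan(np.radians(p['vertical_fov'])/2)
    if c!='wrist':
        Y=X@p['R'].T+p['t'];return f*Y[:,:2]/Y[:,2:]+[p['cx'],p['cy']]
    T=np.eye(4);T[:3,:3]=Ro.from_quat(obs['ee_rot']).as_matrix();T[:3,3]=obs['position']
    M=np.linalg.inv(T@p['T_tool_cam']);Y=X@M[:3,:3].T+M[:3,3]
    r=np.linalg.norm(Y[:,:2],axis=1);th=np.arctan2(r,Y[:,2])
    return f*(th/r)[:,None]*Y[:,:2]+[p['cx'],p['cy']]
def place(P,x,y,a,z=0):
    return np.c_[P[:,:2]@np.array([[np.cos(a),np.sin(a)],[-np.sin(a),np.cos(a)]])+[x,y],P[:,2]+z]
def blob(im,px,lo=None,hi=None):
    hsv=cv2.cvtColor(im,cv2.COLOR_BGR2HSV)
    m=cv2.inRange(hsv,lo,hi)
    m=cv2.morphologyEx(m,cv2.MORPH_CLOSE,np.ones((3,3)))
    n,l,s,c=cv2.connectedComponentsWithStats(m)
    ok=[k for k in range(1,n) if s[k,4]>150]
    k=min(ok,key=lambda k:np.hypot(*(c[k]-px)))
    return (l==k).astype(np.uint8)
def fit(c,mask,P,x0,yaws,obs=None,z=0):
    S=4;ys,xs=np.nonzero(mask);o=np.array([xs.min()-15,ys.min()-15]);w,h=xs.max()+16-o[0],ys.max()+16-o[1]
    crop=np.zeros((h,w),np.uint8);src=mask[max(o[1],0):o[1]+h,max(o[0],0):o[0]+w]
    crop[max(-o[1],0):max(-o[1],0)+src.shape[0],max(-o[0],0):max(-o[0],0)+src.shape[1]]=src
    M=cv2.resize(crop,None,fx=S,fy=S,interpolation=cv2.INTER_NEAREST)
    cnt=cv2.findContours(M,0,2)[0];M=cv2.drawContours(M*0,cnt,-1,1,-1)
    def cost(v):
        q=(proj(c,place(P,*v[:2],v[2],z),obs)-o+.5)*S-.5
        A=cv2.fillConvexPoly(M*0,cv2.convexHull(np.round(q*16).astype(np.int32)),1,shift=4)
        return 1-(A&M).sum()/max((A|M).sum(),1)
    best=None
    for a in yaws:
        v=np.array([*x0,a])
        for d in (.02,.005):
            r=minimize(cost,v,method='Nelder-Mead',options=dict(initial_simplex=v+np.r_[np.zeros((1,3)),np.diag([d,d,d*15])],xatol=1e-4,fatol=1e-4));v=r.x
        if best is None or r.fun<best.fun: best=r
    return best.x,1-best.fun
OR=((8,90,60),(28,255,255))
E
python3 - <<'E'
from h import *
im=cv2.imread('pics/top0.png');Y=np.arange(-3,3,.5)
out=im.copy()
for n,px,x0,P,r in [('A',(279,266),(.43,-.05),WEDGE,OR),('B',(430,218),(.52,-.35),WEDGE,OR),('pale',(354,256),(.455,-.205),WEDGE,((15,5,120),(40,120,255))),('box',(146,239),(.5,.218),BOX,((0,40,15),(22,220,230)))]:
    m=blob(im,px,*r);v,s=fit('top',m,P,x0,Y if P is WEDGE else [0,.3,-.3])
    print(n,m.sum(),np.round(v,4),round(s,3))
    q=proj('top',place(P,*v));cv2.polylines(out,[np.round(q[4:]*16).astype(int)],True,(0,255,0),1,shift=4)
cv2.imwrite('pics/c1.png',cv2.resize(out[160:310,100:460],None,fx=2.2,fy=2.2,interpolation=cv2.INTER_CUBIC))
E
```

```text
A 682 [ 0.4452 -0.0522  0.7224] 0.901Traceback (most recent call last):
  File "<stdin>", line 5, in <module>
  File "h.py", line 40, in fit
    r=minimize(cost,v,method='Nelder-Mead',options=dict(initial_simplex=v+np.r_[np.zeros((1,3)),np.diag([d,d,d*15])],xatol=1e-4,fatol=1e-4));v=r.x
    res = _minimize_neldermead(fun, x0, args, callback, bounds=bounds,
                               **options)
    fxr = func(xr)
    fx = function(np.copy(x), *(wrapper_args + args))
  File "h.py", line 33, in cost
    q=(proj(c,place(P,*v[:2],v[2],z),obs)-o+.5)*S-.5
       ~~~~^^^^^^^^^^^^^^^^^^^^^^^^^^^^^^
  File "h.py", line 9, in proj
    p=viewer.camera_params(c);f=240/np.tan(np.radians(p['vertical_fov'])/2)
ValueError: time passes only in moves, steps and waits
```

```bash
sed -i 's/^W2=/import functools\ncp=functools.cache(viewer.camera_params)\nW2=/; s/p=viewer.camera_params(c);f/p=cp(c);f/' h.py
python3 - <<'E'
s=open('h.py').read()
s=s.replace("    m=cv2.inRange(hsv,lo,hi)\n","    m=cv2.inRange(hsv,lo,hi) if lo else 255-cv2.inRange(hsv,(155,120,40),(179,255,255))\n")
open('h.py','w').write(s)
from h import *
print(manip.get_obs()['clock'])
im=cv2.imread('pics/top0.png');Y=np.arange(-3,3,.5)
out=im.copy()
for n,px,x0,P in [('A',(279,266),(.43,-.05),WEDGE),('B',(430,218),(.52,-.35),WEDGE),('pale',(354,256),(.455,-.205),WEDGE),('box',(146,239),(.5,.218),BOX)]:
    m=blob(im,px);v,s=fit('top',m,P,x0,Y if P is WEDGE else [0,.3,-.3])
    print(n,m.sum(),np.round(v,4),round(s,3))
    q=proj('top',place(P,*v));cv2.polylines(out,[np.round(q[4:]*16).astype(int)],True,(0,255,0),1,shift=4)
cv2.imwrite('pics/c1.png',cv2.resize(out[160:310,100:460],None,fx=2.2,fy=2.2,interpolation=cv2.INTER_CUBIC))
E
```

```text
0.4
A 735 [ 0.445  -0.0523  0.7146] 0.952
B 782 [ 0.52   -0.3424  2.5501] 0.95
pale 793 [ 0.4644 -0.1986  1.527 ] 0.971
box 3004 [0.4977 0.2165 0.2957] 0.941
```

View pics/c1.png

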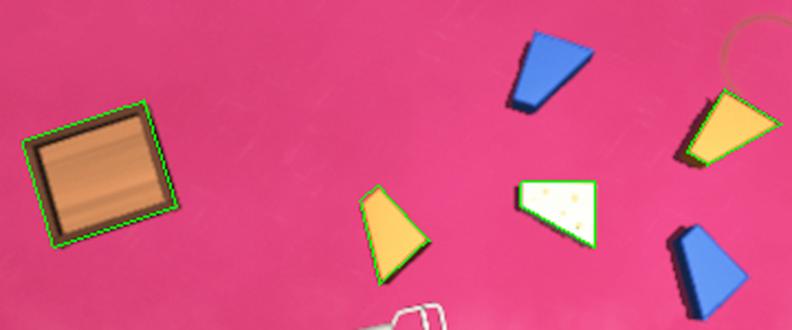

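The crop shows that both oranges, the pale wedge and the box match their fits (IoU about 0.95). B, at (735,130) in the crop, has its narrow end lower left; A, at (390,235), has its narrow end upper left. I'll go for B first.

```bash
cat >> h.py <<'E'
def yaw(q):
    x=Ro.from_quat(q).as_matrix()[:,0];return np.arctan2(x[1],x[0])
def rows(tgt,psi,start=None,n=None):
    "print rows taking the TCP to tgt (m), tool-x yaw psi"
    if start is None: o=manip.get_obs();start=(o['position'],yaw(o['ee_rot']));print('t',o['clock'],np.round(o['position'],4),round(start[1],3))
    d=(np.array(tgt)-start[0])*1e3;s=(start[1]-psi+np.pi)%(2*np.pi)-np.pi
    n=n or int(max(np.ceil(np.linalg.norm(d)/48),np.ceil(abs(s)/.14),1))
    for i in range(n):
        a=start[1]-s*i/n;c,q=np.cos(a),np.sin(a);e=d/n
        print(i+1,[round(e[0]*c+e[1]*q),round(e[0]*q-e[1]*c),round(-e[2])],round(-0+s/n,3))
E
python3 -c "
from h import *
rows((.52,-.342,.33),.979)"
```

```text
t 0.4 [ 0.2392 -0.5774  0.4046] 0.393
1 [44, -14, 9] -0.073
2 [45, -11, 9] -0.073
3 [45, -7, 9] -0.073
4 [46, -4, 9] -0.073
5 [46, -1, 9] -0.073
6 [46, 3, 9] -0.073
7 [45, 6, 9] -0.073
8 [45, 9, 9] -0.073
```

Request:
arm_command(plan=[{"dp": [44,-14,9],"spin": -0.073},{"dp": [45,-11,9],"spin": -0.073},{"dp": [45,-7,9],"spin": -0.073},{"dp": [46,-4,9],"spin": -0.073},{"dp": [46,-1,9],"spin": -0.073}], grip=-1)

```text
clock: 0.9
position: [0.4164, -0.4276, 0.3596]
ee_rot: [0.929, 0.371, 0.0, 0.0]
ft_force: [0.5, -0.0, 0.7]
grip_width: 1.0
grasp_force: 0.0
```

Request:
arm_command(plan=[{"dp": [46,3,9],"spin": -0.073},{"dp": [45,6,9],"spin": -0.073},{"dp": [45,9,9],"spin": -0.073},{"dp": [0,0,0],"spin": 0},{"dp": [0,0,0],"spin": 0}])

```text
clock: 1.4
position: [0.5212, -0.3394, 0.3323]
ee_rot: [0.883, 0.47, -0.0, -0.0]
ft_force: [-0.4, -1.2, -1.1]
grip_width: 0.999
grasp_force: 0.0
```

Run:
```python
from h import *
o=manip.get_obs();im=viewer.camera('wrist')
X=place(WEDGE,.52,-.3424,2.55)
px=proj('wrist',X,o)
m=blob(im,px[4:].mean(0));v,s=fit('wrist',m,WEDGE,(.52,-.342),[2.55,2.3,2.8],o)
print(np.round(v,4),s,m.sum())
m2=blob(im,px[4:].mean(0),*OR);v2,s2=fit('wrist',m2,WEDGE,(.52,-.342),[2.55],o);print(np.round(v2,4),s2,m2.sum())
q=proj('wrist',place(WEDGE,*v),o)
cv2.polylines(im,[np.round(q[4:]).astype(int)],True,(0,255,0),1);cv2.polylines(im,[np.round(px[4:]).astype(int)],True,(255,255,0),1)
cv2.imwrite('pics/w1.png',im)
rows((v[0],v[1],.192),v[2]-np.pi/2)
```

```text
[ 0.5221 -0.3406  2.5513] 0.9533871718582387 5888
[ 0.5219 -0.3408  2.5537] 0.9292231214573672 5748
t 1.45 [ 0.5202 -0.3408  0.3326] 0.976
1 [0, 0, 47] -0.001
2 [0, 0, 47] -0.001
3 [0, 0, 47] -0.001
```

View pics/w1.png

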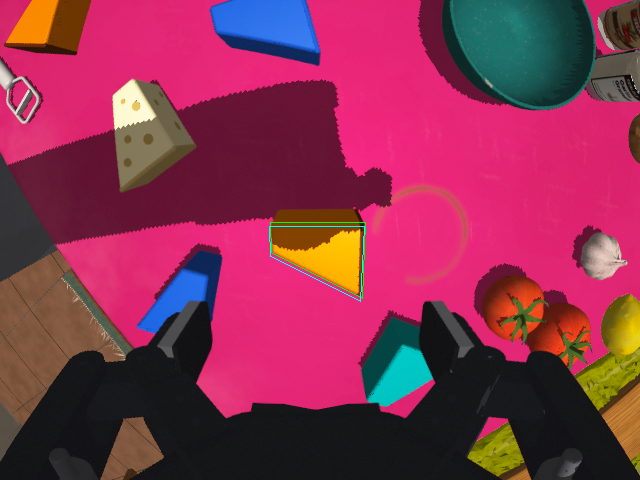

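The wedge B outline matches the orange piece at (315,250), and the fingers are clear of the blue one (190,290) and the turquoise one (400,360). Descending to grip.

Request:
arm_command(plan=[{"dp": [1,-1,47],"spin": 0},{"dp": [0,-1,47],"spin": 0},{"dp": [0,0,40],"spin": 0},{"dp": [0,0,7],"spin": 0},{"dp": [0,0,0],"spin": 0}])

```text
clock: 1.95
position: [0.5185, -0.3396, 0.1916]
ee_rot: [0.884, 0.468, -0.001, -0.001]
ft_force: [-0.0, -0.7, 0.3]
grip_width: 1.0
grasp_force: 0.0
```

Request:
arm_command(plan=[{"dp": [0,0,0],"spin": 0},{"dp": [0,0,0],"spin": 0},{"dp": [0,0,0],"spin": 0},{"dp": [0,0,0],"spin": 0},{"dp": [0,0,0],"spin": 0}], grip=1, newtons=40)

```text
clock: 2.45
position: [0.5202, -0.3394, 0.1948]
ee_rot: [0.883, 0.469, 0.001, 0.002]
ft_force: [-0.4, -0.4, 7.3]
grip_width: 0.769
grasp_force: 45.8
```

Request:
arm_command(plan=[{"dp": [0,0,0],"spin": 0},{"dp": [0,0,-20],"spin": 0},{"dp": [0,0,-40],"spin": 0},{"dp": [0,0,-40],"spin": 0},{"dp": [0,0,0],"spin": 0}])

```text
clock: 2.95
position: [0.5209, -0.3394, 0.2995]
ee_rot: [0.883, 0.469, 0.003, 0.005]
ft_force: [0.6, -0.1, -1.6]
grip_width: 0.766
grasp_force: 46.0
```

Run:
```python
from h import *
o=manip.get_obs();im=viewer.camera('wrist');print(o['grip_width'],o['grasp_force'])
p=o['position']
for zo in (-.185,-.192,-.198):
  px=proj('wrist',place(WEDGE,p[0],p[1],yaw(o['ee_rot'])+np.pi/2,p[2]+zo),o)
  cv2.polylines(im,[np.round(px[4:]).astype(int)],True,(0,255,0),1)
cv2.imwrite('pics/w2.png',im[200:,100:540])
b=np.array([.4977,.2165]);t=.2957;u=np.array([-np.sin(t),np.cos(t)])
for s in (.032,-.032):print(b+s*u)
g=b+.032*u
rows((g[0],g[1],.29),1.866)
```

```text
0.7655201772217902 45.98930658772588
[0.48837489 0.24711115]
[0.50702511 0.18588885]
t 3.0 [ 0.5202 -0.339   0.2963] 0.977
1 [36, -27, 0] -0.068
2 [38, -25, 0] -0.068
3 [39, -22, 0] -0.068
4 [41, -19, 0] -0.068
5 [42, -17, 0] -0.068
6 [43, -14, 0] -0.068
7 [44, -11, 0] -0.068
8 [45, -8, 0] -0.068
9 [45, -5, 0] -0.068
10 [45, -1, 0] -0.068
11 [45, 2, 0] -0.068
12 [45, 5, 0] -0.068
13 [44, 8, 0] -0.068
```

View pics/w2.png

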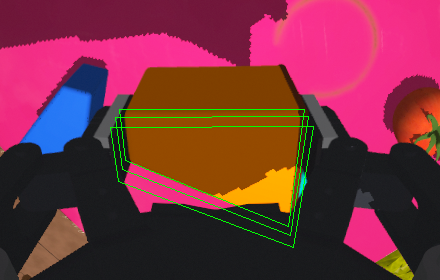

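Gripped at 65 mm, matching the 66 mm length; the wedge sits squarely between the pads. Carrying it to the box, to hover over the +y half.

Request:
arm_command(plan=[{"dp": [36,-27,0],"spin": -0.068},{"dp": [38,-25,0],"spin": -0.068},{"dp": [39,-22,0],"spin": -0.068},{"dp": [41,-19,0],"spin": -0.068},{"dp": [42,-17,0],"spin": -0.068}])

```text
clock: 3.5
position: [0.5065, -0.1114, 0.2914]
ee_rot: [0.79, 0.613, -0.0, 0.0]
ft_force: [0.7, 0.2, -2.0]
grip_width: 0.764
grasp_force: 46.0
```

Request:
arm_command(plan=[{"dp": [43,-14,0],"spin": -0.068},{"dp": [44,-11,0],"spin": -0.068},{"dp": [45,-8,0],"spin": -0.068},{"dp": [45,-5,0],"spin": -0.068},{"dp": [45,-1,0],"spin": -0.068}])

```text
clock: 4.0
position: [0.4938, 0.1147, 0.2915]
ee_rot: [0.675, 0.738, -0.0, 0.0]
ft_force: [1.3, -0.2, -1.4]
grip_width: 0.763
grasp_force: 46.0
```

Request:
arm_command(plan=[{"dp": [45,2,0],"spin": -0.068},{"dp": [45,5,0],"spin": -0.068},{"dp": [30,6,0],"spin": -0.068},{"dp": [0,0,0],"spin": 0},{"dp": [0,0,0],"spin": 0}])

```text
clock: 4.5
position: [0.4895, 0.2343, 0.2911]
ee_rot: [0.597, 0.802, -0.0, -0.0]
ft_force: [-0.4, -0.3, -2.9]
grip_width: 0.764
grasp_force: 46.0
```

Run:
```python
from h import *
o=manip.get_obs();im=viewer.camera('wrist');print(o['grip_width'],o['grasp_force'])
b=np.array([.4977,.2165]);t=.2957;u=np.array([-np.sin(t),np.cos(t)])
for P in (BOX,BOX*[35/51*0+43/51,50/58,1]):
  q=proj('wrist',place(P,*b,t),o);cv2.polylines(im,[np.round(q[4:]).astype(int)],True,(255,255,0),1)
p=o['position'];px=proj('wrist',place(WEDGE,p[0],p[1],yaw(o['ee_rot'])+np.pi/2,p[2]-.195),o)
cv2.polylines(im,[np.round(px[:4]).astype(int)],True,(0,255,0),1)
cv2.imwrite('pics/w3.png',im)
g=b+.032*u
rows((g[0],g[1],.202),1.866)
```

```text
0.763848407067756 46.03331878781319
t 4.55 [0.4899 0.2333 0.2912] 1.86
1 [7, 1, 45] -0.003
2 [7, 1, 45] -0.003
```

View pics/w3.png

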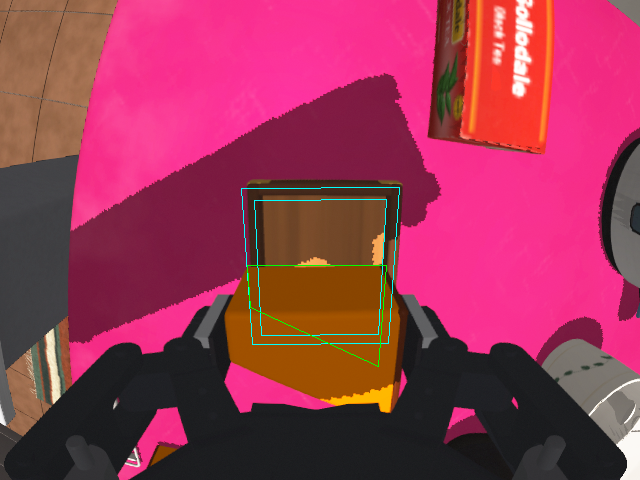

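The box's far rim shows at y≈181 where the model predicts 187, so the box lies about 3 mm farther along tool x. The wedge matches its prediction (bottom edge at y≈265). I'll lower with that correction.

Request:
arm_command(plan=[{"dp": [17,3,10],"spin": -0.006},{"dp": [0,0,40],"spin": 0},{"dp": [0,0,25],"spin": 0},{"dp": [0,0,12],"spin": 0},{"dp": [0,0,2],"spin": 0}])

```text
clock: 5.05
position: [0.4881, 0.2499, 0.2018]
ee_rot: [0.596, 0.803, -0.001, -0.0]
ft_force: [-0.0, -0.5, -1.6]
grip_width: 0.76
grasp_force: 46.0
```

Run:
```python
from h import *
rows((.4885,.251,.201),1.866)
o=manip.get_obs();print(o['ft_force'],o['grasp_force'])
```

```text
t 5.05 [0.4881 0.2499 0.2018] 1.865
1 [1, 1, 1] -0.001
[-0.04446967 -0.51586699 -1.62522825] 46.03607190772891
```

Request:
arm_command(plan=[{"dp": [0,0,2],"spin": 0},{"dp": [0,0,1],"spin": 0},{"dp": [0,0,0],"spin": 0}])

```text
clock: 5.35
position: [0.4885, 0.2511, 0.2009]
ee_rot: [0.595, 0.804, 0.001, 0.001]
ft_force: [-1.4, -2.0, 3.3]
grip_width: 0.763
grasp_force: 46.7
```

Request:
arm_command(plan=[{"dp": [0,0,0],"spin": 0},{"dp": [0,0,0],"spin": 0},{"dp": [0,0,0],"spin": 0},{"dp": [0,0,0],"spin": 0}], grip=-1)

```text
clock: 5.75
position: [0.488, 0.2511, 0.1998]
ee_rot: [0.595, 0.804, 0.0, 0.0]
ft_force: [0.2, -0.9, -0.0]
grip_width: 1.001
grasp_force: 0.0
```

Request:
arm_command(plan=[{"dp": [0,0,-20],"spin": 0},{"dp": [0,0,-40],"spin": 0},{"dp": [0,0,-45],"spin": 0},{"dp": [0,0,-45],"spin": 0}])

```text
clock: 6.15
position: [0.4876, 0.2511, 0.3512]
ee_rot: [0.595, 0.804, -0.0, -0.0]
ft_force: [1.2, -0.0, -0.3]
grip_width: 1.0
grasp_force: 0.0
```

Run:
```python
from h import *
rows((.445,-.0523,.33),.7146+np.pi/2)
```

```text
t 6.15 [0.4876 0.2511 0.3512] 1.867
1 [-40, -18, 3] -0.06
2 [-38, -21, 3] -0.06
3 [-37, -23, 3] -0.06
4 [-36, -25, 3] -0.06
5 [-34, -27, 3] -0.06
6 [-32, -29, 3] -0.06
7 [-31, -31, 3] -0.06
```

Request:
arm_command(plan=[{"dp": [-40,-18,2],"spin": -0.06},{"dp": [-38,-21,3],"spin": -0.06},{"dp": [-37,-23,3],"spin": -0.06},{"dp": [-36,-25,3],"spin": -0.06},{"dp": [-34,-27,3],"spin": -0.06}])

```text
clock: 6.65
position: [0.4577, 0.0333, 0.3358]
ee_rot: [0.467, 0.884, -0.0, 0.0]
ft_force: [1.4, -0.5, -0.2]
grip_width: 1.0
grasp_force: 0.0
```

Request:
arm_command(plan=[{"dp": [-32,-29,3],"spin": -0.06},{"dp": [-31,-31,3],"spin": -0.06},{"dp": [0,0,0],"spin": 0},{"dp": [0,0,0],"spin": 0}])

```text
clock: 7.05
position: [0.4465, -0.0519, 0.3297]
ee_rot: [0.416, 0.91, -0.0, 0.0]
ft_force: [-0.1, 0.6, -0.2]
grip_width: 1.002
grasp_force: 0.0
```

Run:
```python
from h import *
o=manip.get_obs();im=viewer.camera('wrist')
px=proj('wrist',place(WEDGE,.445,-.0523,.7146),o);c=px[4:].mean(0)
for k in ((),OR):
    m=blob(im,c,*k);v,s=fit('wrist',m,WEDGE,(.445,-.0523),[.71,.5,.9],o);print(np.round(v,4),s,m.sum())
    if k==():
        cv2.polylines(im,[np.round(proj('wrist',place(WEDGE,*v),o)[4:]).astype(int)],True,(0,255,0),1);w=v
rows((v[0],v[1],.192),v[2]+np.pi/2)
cv2.imwrite('pics/w4.png',im)
# box and placed wedge from top
t=viewer.camera('top');cv2.imwrite('pics/top1.png',t)
mo=blob(t,(140,240),*OR);
```

```text
[ 0.4451 -0.051   0.7128] 0.9584419704374895 6045
[ 0.4453 -0.0509  0.693 ] 0.9076193883026292 5709
t 7.1 [ 0.4467 -0.0507  0.3298] 2.286
1 [0, 0, 46] 0.008
2 [0, 0, 46] 0.008
3 [0, 0, 46] 0.008
```

View pics/w4.png

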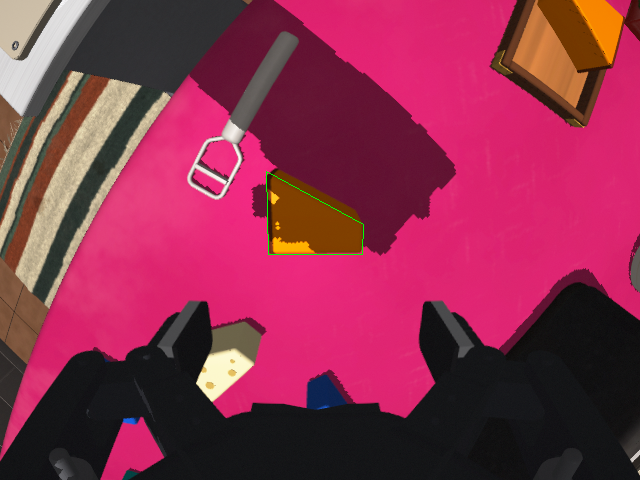

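The outline sits exactly on orange wedge A at (315,215), with the pale wedge (230,360) and the peeler (215,180) clear of the fingers. The box with B inside is at top right. Descending.

Request:
arm_command(plan=[{"dp": [1,-1,46],"spin": 0.002},{"dp": [0,-1,46],"spin": 0},{"dp": [0,0,38],"spin": 0},{"dp": [0,0,8],"spin": 0},{"dp": [0,0,0],"spin": 0}])

```text
clock: 7.65
position: [0.4445, -0.0507, 0.1914]
ee_rot: [0.415, 0.91, 0.0, -0.001]
ft_force: [-0.1, 1.2, -0.2]
grip_width: 1.003
grasp_force: 0.0
```

Request:
arm_command(plan=[{"dp": [0,0,0],"spin": 0},{"dp": [0,0,0],"spin": 0},{"dp": [0,0,0],"spin": 0},{"dp": [0,0,0],"spin": 0},{"dp": [0,0,0],"spin": 0}], grip=1, newtons=40)

```text
clock: 8.15
position: [0.4456, -0.0516, 0.1939]
ee_rot: [0.415, 0.91, 0.0, 0.002]
ft_force: [-0.9, 2.4, 8.0]
grip_width: 0.76
grasp_force: 44.9
```

Request:
arm_command(plan=[{"dp": [0,0,0],"spin": 0},{"dp": [0,0,-20],"spin": 0},{"dp": [0,0,-40],"spin": 0},{"dp": [0,0,-40],"spin": 0},{"dp": [0,0,0],"spin": 0}])

```text
clock: 8.65
position: [0.4463, -0.0515, 0.2977]
ee_rot: [0.415, 0.91, 0.001, 0.005]
ft_force: [1.5, 0.7, -2.0]
grip_width: 0.764
grasp_force: 46.5
```

Run:
```python
from h import *
b=np.array([.4977,.2165])+.003*np.array([-.291,.957])+.0015*np.array([.957,.291]);t=.2957;u=np.array([-np.sin(t),np.cos(t)])
g=b-.031*u;print(b,g)
rows((g[0],g[1],.29),1.866)
```

```text
[0.4982625 0.2198075] [0.5072962  0.19015295]
t 8.65 [ 0.4463 -0.0515  0.2977] 2.285
1 [24, 34, 1] 0.07
2 [26, 32, 1] 0.07
3 [28, 30, 1] 0.07
4 [30, 28, 1] 0.07
5 [32, 26, 1] 0.07
6 [34, 24, 1] 0.07
```

Request:
arm_command(plan=[{"dp": [24,34,1],"spin": 0.07},{"dp": [26,32,1],"spin": 0.07},{"dp": [28,30,1],"spin": 0.07},{"dp": [30,28,1],"spin": 0.07},{"dp": [32,26,1],"spin": 0.07}])

```text
clock: 9.15
position: [0.4948, 0.1496, 0.2871]
ee_rot: [0.569, 0.822, 0.0, 0.001]
ft_force: [0.9, -0.3, -1.7]
grip_width: 0.762
grasp_force: 46.4
```

Request:
arm_command(plan=[{"dp": [34,24,1],"spin": 0.07},{"dp": [0,0,0],"spin": 0},{"dp": [0,0,0],"spin": 0}])

```text
clock: 9.45
position: [0.5046, 0.1896, 0.2857]
ee_rot: [0.595, 0.804, 0.0, -0.0]
ft_force: [0.9, -0.7, -1.6]
grip_width: 0.765
grasp_force: 46.5
```

Run:
```python
from h import *
o=manip.get_obs();im=viewer.camera('wrist')
b=np.array([.4983,.2198]);t=.2957;u=np.array([-np.sin(t),np.cos(t)])
for P in (BOX,BOX*[43/51,50/58,1]):
  q=proj('wrist',place(P,*b,t),o);cv2.polylines(im,[np.round(q[4:]).astype(int)],True,(255,255,0),1)
q=proj('wrist',place(WEDGE,.4882,.2511,t+np.pi,.006),o);cv2.polylines(im,[np.round(q[4:]).astype(int)],True,(0,255,0),1)
cv2.imwrite('pics/w5.png',im)
g=b-.031*u;rows((g[0],g[1],.2),1.866)
```

```text
t 9.5 [0.5048 0.1882 0.2857] 1.865
1 [1, 1, 43] -0.0
2 [1, 1, 43] -0.0
```

View pics/w5.png

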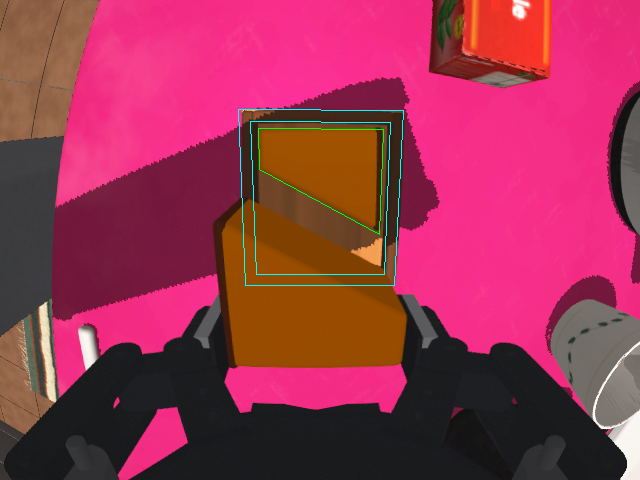

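B lies flat and square in the far half, matching its model at (320,180). The near half is free for A, held with its slope towards B. Lowering.

Request:
arm_command(plan=[{"dp": [2,2,10],"spin": 0},{"dp": [0,0,38],"spin": 0},{"dp": [0,0,25],"spin": 0},{"dp": [0,0,11],"spin": 0},{"dp": [0,0,2],"spin": 0}])

```text
clock: 10.0
position: [0.506, 0.1901, 0.199]
ee_rot: [0.596, 0.803, -0.001, -0.0]
ft_force: [-3.4, -1.6, 6.1]
grip_width: 0.765
grasp_force: 49.1
```

Request:
arm_command(plan=[{"dp": [0,0,1],"spin": 0},{"dp": [0,0,0],"spin": 0}])

```text
clock: 10.2
position: [0.5065, 0.1904, 0.1992]
ee_rot: [0.596, 0.803, 0.0, 0.0]
ft_force: [0.2, 0.3, -0.9]
grip_width: 0.765
grasp_force: 48.2
```

Request:
arm_command(plan=[{"dp": [0,0,0],"spin": 0},{"dp": [0,0,0],"spin": 0},{"dp": [0,0,0],"spin": 0},{"dp": [0,0,0],"spin": 0}], grip=-1)

```text
clock: 10.6
position: [0.5064, 0.1909, 0.1988]
ee_rot: [0.596, 0.803, 0.0, 0.0]
ft_force: [-0.4, 0.5, 0.2]
grip_width: 1.001
grasp_force: 0.0
```

Request:
arm_command(plan=[{"dp": [0,0,-20],"spin": 0},{"dp": [0,0,-40],"spin": 0},{"dp": [0,0,-45],"spin": 0},{"dp": [-40,0,-30],"spin": 0},{"dp": [-40,0,0],"spin": 0}])

```text
clock: 11.1
position: [0.5304, 0.1152, 0.3386]
ee_rot: [0.595, 0.804, 0.003, 0.003]
ft_force: [0.9, -0.5, -1.1]
grip_width: 0.999
grasp_force: 0.0
```

Run:
```python
from h import *
o=manip.get_obs();im=viewer.camera('wrist');t=.2957
for g,a in (((.4882,.2511),t+np.pi),((.5065,.1902),t)):
  q=proj('wrist',place(WEDGE,*g,a,.006),o);cv2.polylines(im,[np.round(q[4:]).astype(int)],True,(0,255,0),1)
cv2.imwrite('pics/w6.png',im)
for d in finder.find_in('wrist','orange_wedge_1'):print(d['score'],np.round(d['position'],3))
```

```text
0.98 [0.492 0.196 0.052]
0.75 [ 0.369 -0.312  0.01 ]
0.6 [0.496 0.245 0.054]
```

View pics/w6.png

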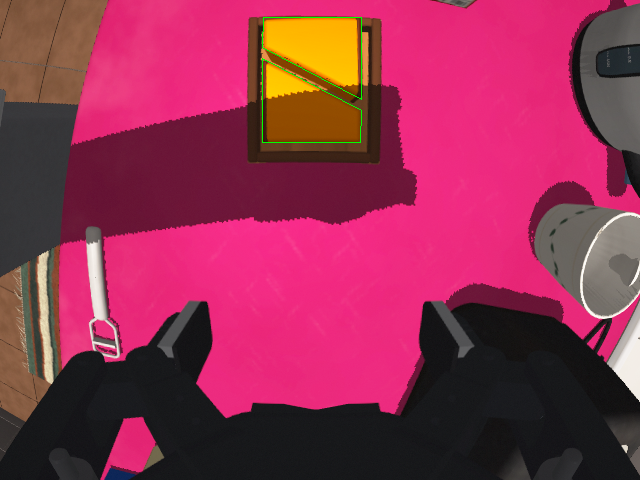

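Both wedges lie flat inside the box, head to tail, and match their models at (312,50) and (312,120). Handing in.

```bash
python3 -c "
from workcell import manip
print(manip.hand_in())"
```

```text
the job is handed in; nothing more can be done
None
```

Both orange wedges are in the box, flat, released and head to tail, in a close wrist view just before hand-in at about 11 s; I never touched the pale wedge, and the hand-in gave no verdict.

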